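# Unlock the board holder and hold its spring jaw open at the mark

## Robot

A 6-joint arm with a two-finger parallel gripper is mounted at the origin on the work surface. World frame = base frame: x ahead of the robot, y to its left, z up, the work surface at z = 0. Lengths are in m, angles in rad, forces in N, time in s.
With the tool pointing down it reaches from about 0.375 to 0.975 m from the base axis. Payload 3.8 kg.
Tool frame: the origin (TCP) lies on the centre line of the jaws, within the pads' length; the fingertips stand 25 mm ahead of it and the grasp point (between the pads) lies 6 mm ahead of it; y points along the fingers, z is the direction in which the jaws open and shut, and the axes are right-handed (so a half turn about y gives the same grasp; the last joint's range is limited). The gripper opens to 85 mm and grips with 20 to 120 N. Pads are 22 mm wide; open, the fingers measure 114 mm over their backs; the gripper's body (76 mm by 85 mm) begins 54 mm behind the grasp point. The pads swing forward as they close: fully open they stand 13 mm farther back than shut.
Start: joints at [1.118, 0.264, 1.604, -0, 1.274, -0.037], TCP at [0.273, 0.617, 0.256] pointing down, gripper open.
Joint ranges: [-2.63, 2.63], [-0.94, 2.18], [0.31, 2.57], [-1.31, 4.45], [0, 2.66], [-2.55, 2.55]. Speed limits (rad/s): [2.57, 2.57, 3.14, 3.14, 3.14, 3.14].

## Interface

Orientations are given as a rotation vector (axis times angle).
In Python, from workcell import bot gives the robot as it stands.
- The arm moves only by the shell command python3 -m jog 'ROWS' [FORCE]. ROWS is JSON, a list of rows, each a list of 5 numbers: the shift along the world's x, y, z in mm, then the turn about the world's z in degrees, then the finger opening in mm, from 0 to 85.4. A call has exactly 10 rows; each row is the pose to reach, as a shift and turn from the pose commanded when the call began; what a row does not reach only later rows make up. A row lasts 1/8 s, in which the tool goes at most 62.5 mm and 10.7 degrees, less where a joint would pass 70% of its speed; a pose out of reach is approached as far as the arm can. A call with a gripper value outside its range is refused whole. The fingers move at their own pace and stop on an object; FORCE is the grip in N (left out, the last holds). Time passes only in rows, so rows that repeat a pose let the fingers close, or fill a call up. It gives the time, the measured TCP pose, the force and the opening at its end, in the units of the state.
- bot.read_state(): the state, without advancing time (a new reading comes with each control period).
- bot.read_camera(name): name is "scene" or "top" or "wrist"; returns a dict with "pixels" (384x512x3 uint8, red, green, blue), "fx", "fy", "cx", "cy" (pixels), "R" (3x3) and "t" (3): a world point X has camera coordinates R X + t. Camera axes: x right, y down, z forward; pixel columns grow to the right and rows downward; lengths in m; the calibration is good to about 2 mm. The wrist camera is an equidistant fisheye: a pixel r from the principal point sees the ray r / f radians off the axis. A picture is of the moment at which its call begins. There is no depth.
- bot.finish_job(): hands the job in, once; it reports no verdict.
The state is a dict: "time": time; "q": joint angles; "joint_vel": joint speeds; "joint_torque": joint torques, N m; "tool_pos": TCP position; "tcp_rot": TCP orientation; "wrist_force": force on the tool from outside, world axes, zero at the start; "torque": the same for the moment, N m; "width": opening from 0.0 (shut) to 1.0 (fully open).
Only numpy, scipy, OpenCV 4.12 (cv2) and the standard library are available. Lean on these libraries where they do the work, as an engineer would, in place of code of your own. Each camera call takes 0.05 s, during which the arm holds its last target.

## Task

The circuit board is to come out of the holder: with the mallet, knock the holder's lock pin fully down (touch the pin with nothing else), then stand the mallet back on the bench upright on its head, the way it stood, clear of the holder. Then take the sliding jaw by its black grip, pull it out against its spring until its little index finger lines up with the pointer clamped on the base, and finish while still holding it there. Leave the circuit board and the other things on the bench where they are.

Things in the scene. Friction and masses are not known exactly. Their poses are not given: they have to be found in the camera images.
- holder: dark grey board holder fixed to the bench, on a blue mat 2 mm thick; base plate 240 (x) by 200 (y) by 12 mm; origin under the centre of the base, z up; the jaw slides out along its -x (roughly towards the robot), the fixed jaw is at its +x end (top at z = 40 mm). It cannot move.
- pin: steel lock pin with a round head 16 mm across, at holder x -15, y +60 mm; origin at the centre of its top, 59 to 62 mm above the holder's underside at the start, 48 when fully down. About 8 N (catch and weak spring) push it down; it stays where left. While up, its brass collar in the keyhole of the jaw's plate blocks the jaw after 1.5 mm; 10 mm down or more, the jaw is free.
- jaw: sliding jaw: aluminium bar 20 (x) by 100 (y) by 16 mm high with a flat steel keyhole plate round the pin on its +y side; origin under the bar's centre, shut at holder x -15, y -20, z 25 mm, axes as the holder's. Slides up to 78 mm along holder -x; a spring pulls it shut with 4 N when shut, 10 N at 55 mm. On the bar stands its black grip (jaw_handle).
- jaw_handle (a point): point on the centreline of the jaw's upright black grip, a plate 14 mm thick (holder x) and 44 mm wide (holder y); the grip reaches from 29 mm below this point (top of the jaw's bar) to 15 mm above it; shut at holder x -15, y -20, z 70 mm
- jaw_index (a point): tip of the index finger, a steel tooth 4 mm thick and 8 mm long on the -y end of the jaw; moves with the jaw, along holder -x towards the pointer
- mark: the pointer: small brass block 14 by 14 by 20 mm with a 4 mm thick tooth facing +y, clamped on the base's -y edge, 30 to 60 mm further out (holder -x) than the index finger of the shut jaw; origin under the block's centre, axes as the holder's; the tooth is at x = 0. In line means index finger and this origin at equal holder x. It cannot move.
- mallet: soft-face mallet, about 350 g, standing on one end of its head: upright round head 40 mm across, 76 mm tall; origin at the centre of the lower (striking) face, z up along the head. A wooden handle 20 mm wide (y), 24 mm high (z) sticks out level along its -x to 166 mm from the head's axis, its centreline 38 mm above the origin. Centre of mass about 10 mm from that axis.
- board: green circuit board 98 by 98 by 4 mm (50 g) lying loose on the holder's rails between the jaws; origin under its centre
- enclosure: bystander: open grey plastic box 120 by 85 by 45 mm, origin under its centre
- spool: bystander: metal solder spool standing upright, 54 mm across, 46 mm tall, origin under its centre
- cutters: bystander: small cutters with blue handles, about 145 mm long, lying flat, origin at the joint
- terminal0: bystander: green terminal block 12 by 20 by 14 mm, origin under its centre
- terminal1: bystander: like terminal0
- terminal2: bystander: like terminal0
There are look-alikes about, which are no part of the job. Several things look just like the mallet: the one meant starts farthest to the robot's left.

How it is judged:
On the way, in this order (a step that is already met when the one before it is completed fails the run):
1. the lock pin is at least 10 mm down with the mallet on it (z of pin in the frame of holder below 0.052 m and contact force between mallet and pin above 0.5 N).
2. the mallet stands on the bench, released (height (world z) of mallet below 0.01 m and angle between mallet's own z axis and vertical below 0.15 rad and contact force between mallet and the fingers below 0.2 N and linear speed of mallet below 0.03 m/s), for 0.2 s.
At the end, for the whole second after the job is handed in: Pin at least 10 mm down; index finger within 5 mm of the pointer along the slide, jaw still and held by the fingers alone (over 2 N); mallet released, still, upright within 0.15 rad on the bench, touching neither holder nor jaw; board within 20 mm of its place (all of step 2 and z of pin in the frame of holder below 0.052 m and x of jaw_index in the frame of mark between -0.005 and 0.005 m and linear speed of jaw below 0.01 m/s and contact force between the fingers and jaw above 2 N and contact force between each of mallet, board and jaw below 0.3 N and contact force between mallet and holder below 0.3 N and height (world z) of mallet above -0.01 m and distance of board from where it was at the start of the episode below 0.02 m); the arm keeps its last pose, push and grip.
It fails at once if the robot itself pushes the pin (contact force between any of the fingers, the arm and pin above 2 N).
It fails at once if a bystander is moved by more than 40 mm (distance of any of enclosure, spool, cutters, terminal0, terminal1, terminal2 from where it was at the start of the episode above 0.04 m).
It fails at once if the board is moved by more than 20 mm (distance of board from where it was at the start of the episode above 0.02 m).
It also fails if it takes over 58 s, if anything falls off the work surface, if the arm or the gripper's body presses on something with over 40 N, if the wrist force passes 120 N, or if a joint passes its speed limit or range.

## Working session

There is one attempt and no reset: what is moved stays moved. The work goes in short steps, Python scripts to look and compute and a shell command to move; the robot and the scene stay as the last step left them, time stands still between calls to the robot, and variables do not carry over. Pictures are saved under pics/ and viewed, and the job is handed in when it is done.

```bash
mkdir -p pics; ls; cat > h.py <<'E'
import numpy as np, cv2
from workcell import bot
def snap(name,fn):
    c=bot.read_camera(name); cv2.imwrite('pics/'+fn,cv2.cvtColor(np.array(c['pixels']),cv2.COLOR_RGB2BGR)); np.savez('pics/'+fn+'.npz',**{k:np.array(v) for k,v in c.items()}); return c
def load(fn): return dict(np.load('pics/'+fn+'.npz'))
def ray(c,u,v,fish=False):
    x=(u-c['cx'])/c['fx'];y=(v-c['cy'])/c['fy']
    if fish:
        r=np.hypot(x,y); d=np.array([x/r*np.sin(r),y/r*np.sin(r),np.cos(r)]) if r>0 else np.array([0,0,1.])
    else: d=np.array([x,y,1.])
    R=np.array(c['R']);t=np.array(c['t'])
    return -R.T@t, R.T@d
def plane(c,u,v,z,fish=False):
    o,d=ray(c,u,v,fish); s=(z-o[2])/d[2]; return o+s*d
def proj(c,X):
    p=np.array(c['R'])@np.array(X)+np.array(c['t']); return c['fx']*p[0]/p[2]+c['cx'],c['fy']*p[1]/p[2]+c['cy']
E
python3 - <<'E'
from h import *
print(bot.read_state())
for n in ['scene','top','wrist']:
    c=snap(n,n+'0.png'); print(n,c['fx'],c['cx'],c['cy'],-np.array(c['R']).T@np.array(c['t']),np.array(c['R'])[2])
E
```

```text
pics
{'time': 0.0, 'q': array([ 1.11808337e+00,  2.64737415e-01,  1.60540159e+00, -4.51917610e-06,
        1.27369093e+00, -3.69021633e-02]), 'joint_vel': array([ 0.00084472, -0.00050896,  0.00052914,  0.00176491,  0.00069315,
        0.00163476]), 'joint_torque': array([ 2.01856354e-03, -5.15097463e+01, -3.67325377e+01, -1.56749775e-04,
        1.27483290e-02, -2.44540371e-05]), 'tool_pos': array([0.27235807, 0.61686362, 0.25495767]), 'tcp_rot': array([-1.54825667,  0.32667251, -0.32582207]), 'wrist_force': array([ 0.94937108, -0.36340043,  0.20076514]), 'torque': array([-0.01473852,  0.04670785,  0.00636747]), 'width': 1.0012391813404964}
scene 371.7761285866094 257.43218058758697 191.79600609527847 [1.29876682 0.2225705  0.84451158] [-0.64321054 -0.35550457 -0.67815684]
top 468.4026577468212 250.09516826420992 190.59980202669928 [ 0.45630535 -0.1929732   1.68177974] [ 0.0531119  -0.00719957 -0.99856261]
wrist 297.3186396354542 256.4565817136086 193.14992067289066 [0.19987457 0.64913621 0.37158949] [ 0.28812435 -0.12885133 -0.94888445]
```

View pics/scene0.png

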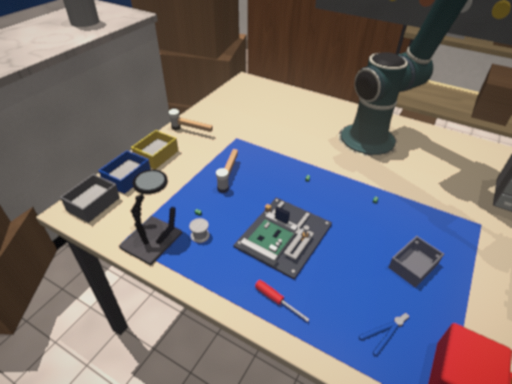

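View pics/top0.png

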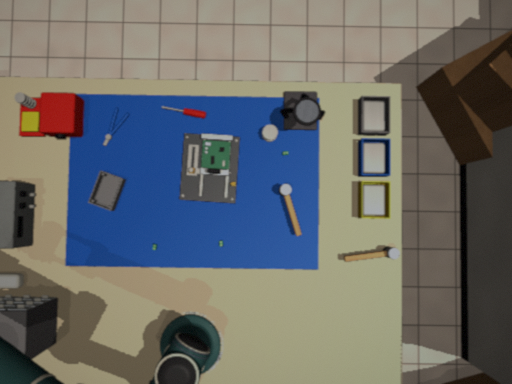

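View pics/wrist0.png

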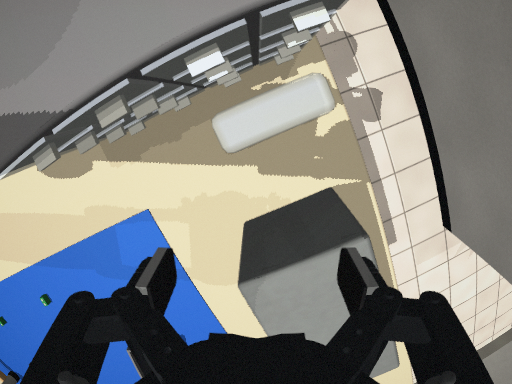

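```bash
python3 - <<'E'
from h import *
t=load('top0.png'); s=load('scene0.png')
for nm,u,v,z in [('head',286,189,.078),('hend',298,235,.04),('hA',181,200,.014),('hB',237,202,.014),('hC',239,135,.014),('hD',187,134,.014),('head2',395,253,.078)]: print(nm,plane(t,u,v,z).round(3))
for nm,u,v,z in [('head',222,174,.078),('hend',235,150,.04),('hleft',236,242,.014),('hbot',293,275,.014),('hright',331,224,.014),('htop',272,201,.014)]: print(nm,plane(s,u,v,z).round(3))
a=cv2.imread('pics/top0.png')[120:250,170:310]; cv2.imwrite('pics/a.png',cv2.resize(a,None,fx=5,fy=4.6,interpolation=cv2.INTER_CUBIC))
a=cv2.imread('pics/scene0.png')[140:290,190:350]; cv2.imwrite('pics/b.png',cv2.resize(a,None,fx=4,fy=4,interpolation=cv2.INTER_CUBIC))
E
```

```text
head [ 0.549 -0.328  0.078]
hend [ 0.391 -0.374  0.04 ]
hA [0.508 0.04  0.014]
hB [ 0.504 -0.159  0.014]
hC [ 0.744 -0.162  0.014]
hD [0.745 0.024 0.014]
head2 [ 0.335 -0.702  0.078]
head [ 0.557 -0.318  0.078]
hend [ 0.384 -0.38   0.04 ]
hleft [ 0.727 -0.16   0.014]
hbot [0.745 0.031 0.014]
hright [0.521 0.05  0.014]
htop [ 0.525 -0.151  0.014]
```

View pics/a.png

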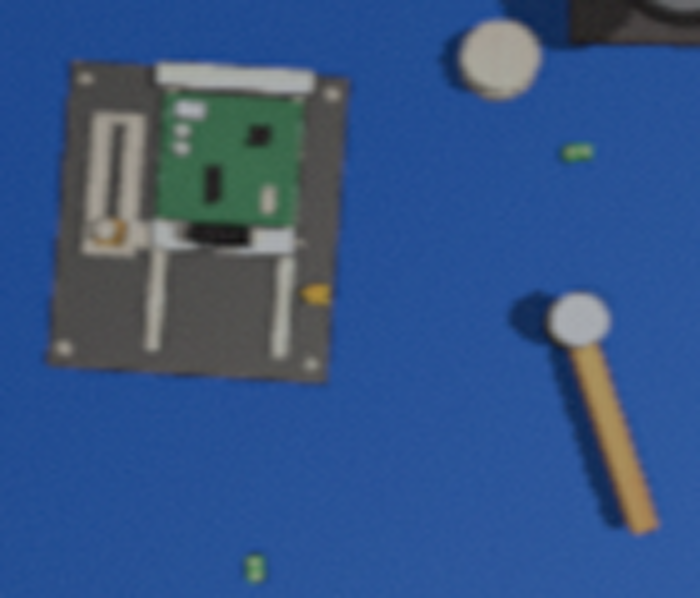

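View pics/b.png

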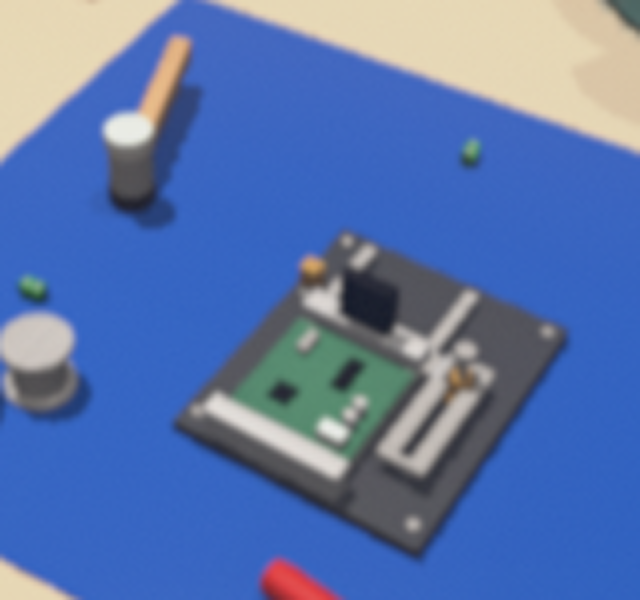

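```bash
python3 - <<'E'
from h import *
from scipy.spatial.transform import Rotation as Ro
st=bot.read_state()
M=Ro.from_rotvec(st['tcp_rot']).as_matrix(); print(M.round(3)); print(np.degrees(np.arctan2(M[1,2],M[0,2])))
c=load('wrist0.png'); print(c['R'].round(3))
o=-c['R'].T@c['t']; print(M.T@(o-st['tool_pos']), (M.T@c['R'].T).round(3))
t=load('top0.png')
P=[plane(t,170+x/5,120+y/4.6,.014) for x,y in [(72,62),(348,80),(325,382),(50,365)]]
print(np.round(P,4)); print(np.mean(P,0))
for i in range(4):
    d=P[(i+1)%4]-P[i]; print(np.linalg.norm(d),np.degrees(np.arctan2(d[1],d[0])))
print('pin',plane(t,170+107/5,120+231/4.6,.062)); print('head',plane(t,170+580/5,120+320/4.6,.078)); print('hend',plane(t,170+643/5,120+525/4.6,.05))
E
```

```text
[[ 0.915 -0.001  0.404]
 [-0.404 -0.002  0.915]
 [-0.    -1.    -0.002]]
66.17542682769688
[[ 0.404  0.915 -0.002]
 [ 0.868 -0.383  0.316]
 [ 0.288 -0.129 -0.949]]
[-0.07934842 -0.11635026 -0.00013371] [[ 0.     0.949  0.316]
 [-0.    -0.316  0.949]
 [ 1.    -0.     0.   ]]
[[ 0.7467  0.0334  0.014 ]
 [ 0.7356 -0.1647  0.014 ]
 [ 0.4999 -0.1519  0.014 ]
 [ 0.5102  0.0439  0.014 ]]
[ 0.62308405 -0.05981365  0.014     ]
0.19835908654096418 -93.20572080559826
0.23602544785662466 176.89393370866392
0.19610292119548986 86.97101922641498
0.23664504372011777 -2.5598317852870442
pin [ 6.10289318e-01 -1.41448275e-04  6.20000000e-02]
head [ 0.54694232 -0.32767995  0.078     ]
hend [ 0.39408856 -0.37537782  0.05      ]
```

```bash
python3 -m jog '[[23,-57,0,5,85],[46,-115,0,10,85],[70,-172,0,15,85],[93,-230,0,20,85],[116,-287,0,25,85],[140,-345,0,25,85],[163,-402,0,25,85],[186,-460,0,25,85],[208,-517,0,25,85],[208,-527,0,25,85]]'; python3 - <<'E'
from h import *
c=snap('wrist','w1.png')
E
```

```text
time: 1.4
tool_pos: [0.4814, 0.0872, 0.2561]
tcp_rot: [-1.572, -0.012, 0.012]
wrist_force: [-0.8, 0.5, 0.3]
width: 0.995
```

View pics/w1.png

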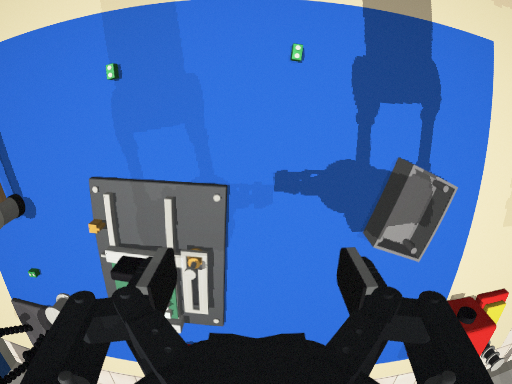

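```bash
python3 -m jog '[[3,-55,0,5,85],[6,-110,0,10,85],[9,-165,0,16,85],[12,-220,0,16,85],[15,-275,0,16,85],[18,-330,0,16,85],[21,-385,0,16,85],[23,-429,0,16,85],[23,-429,0,16,85],[23,-429,0,16,85]]'; python3 - <<'E'
from h import *
c=snap('wrist','w2.png')
E
```

```text
time: 2.7
tool_pos: [0.504, -0.3368, 0.2557]
tcp_rot: [-1.556, -0.236, 0.236]
wrist_force: [1.0, 0.2, -0.6]
width: 0.995
```

View pics/w2.png

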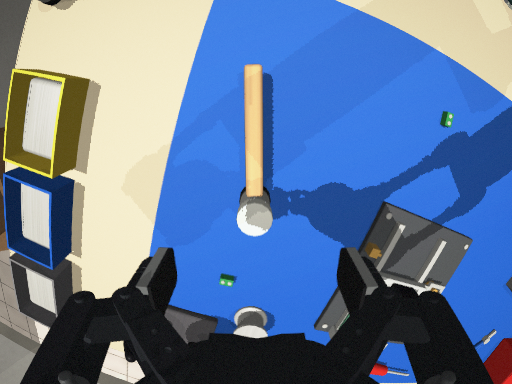

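```bash
python3 - <<'E'
from h import *
c=load('w2.png'); im=c['pixels'].astype(int)
hsv=cv2.cvtColor(c['pixels'],cv2.COLOR_RGB2HSV)
m=((hsv[...,0]>8)&(hsv[...,0]<25)&(hsv[...,1]>80)&(hsv[...,2]>80)).astype(np.uint8)
m[:, :235]=0; m[:,285:]=0; m[:60]=0;m[205:]=0
for v in [72,100,130,160,185]:
    u=np.where(m[v])[0]; print(v,u.min(),u.max(), plane(c,u.min()-.5,v,.052,1).round(4),plane(c,u.max()+.5,v,.052,1).round(4))
A=plane(c,254,66,.052,1);
print('end',A); H=plane(c,255,217,.078,1); print('head',H)
d=H-A; print(np.hypot(*d[:2]),np.degrees(np.arctan2(d[1],d[0])))
for u,v in [(236,217),(273,217),(255,236)]: print(plane(c,u,v,.078,1))
E
```

```text
72 245 261 [ 0.4052 -0.3814  0.052 ] [ 0.4    -0.3643  0.052 ]
100 245 261 [ 0.4342 -0.3725  0.052 ] [ 0.4289 -0.3553  0.052 ]
130 245 262 [ 0.4652 -0.3631  0.052 ] [ 0.4595 -0.3446  0.052 ]
160 246 262 [ 0.4967 -0.3525  0.052 ] [ 0.4912 -0.3346  0.052 ]
185 246 262 [ 0.5242 -0.3442  0.052 ] [ 0.5186 -0.326   0.052 ]
end [ 0.39611055 -0.37375215  0.052     ]
head [ 0.54781164 -0.3256989   0.078     ]
0.15912992754316038 17.57626338919905
[ 0.55389101 -0.34521321  0.078     ]
[ 0.54212198 -0.30720032  0.078     ]
[ 0.56964327 -0.31897405  0.078     ]
```

```bash
cat >> h.py <<'E'
from scipy.spatial.transform import Rotation as Ro
def pose():
    s=bot.read_state(); M=Ro.from_rotvec(s['tcp_rot']).as_matrix()
    print('t',round(float(s['time']),2),'tcp',(s['tool_pos']*1000).round(1),'openyaw',round(float(np.degrees(np.arctan2(M[1,2],M[0,2]))),2),'tilt',M[:,1].round(3),'F',s['wrist_force'].round(1),'T',s['torque'].round(2),'w',round(float(s['width'])*85.4,1))
    return s
E
python3 -c "
from h import *
pose()"
```

```text
t 2.75 tcp [ 504.  -336.5  255.9] openyaw 107.27 tilt [-0.001  0.001 -1.   ] F [0.7 0.9 0.1] T [-0.02 -0.    0.01] w 85.6
```

```bash
python3 -m jog '[[2,-1,-40,0,60],[4,-2,-90,0,60],[4,-2,-140,0,60],[4,-2,-180,0,60],[4,-2,-200,0,60],[4,-2,-210,0,60],[4,-2,-210,0,60],[4,-2,-210,0,0],[4,-2,-210,0,0],[4,-2,-210,0,0]]' 90; python3 - <<'E'
from h import *
pose();c=snap('wrist','w3.png')
E
```

```text
time: 4.0
tool_pos: [0.5084, -0.3409, 0.048]
tcp_rot: [-1.559, -0.236, 0.234]
wrist_force: [-1.8, 2.3, 5.1]
width: 0.217
t 4.0 tcp [ 508.4 -340.9   48. ] openyaw 107.16 tilt [ 0.002 -0.001 -1.   ] F [-1.8  2.3  5.1] T [0.23 0.1  0.09] w 18.6
```

View pics/w3.png

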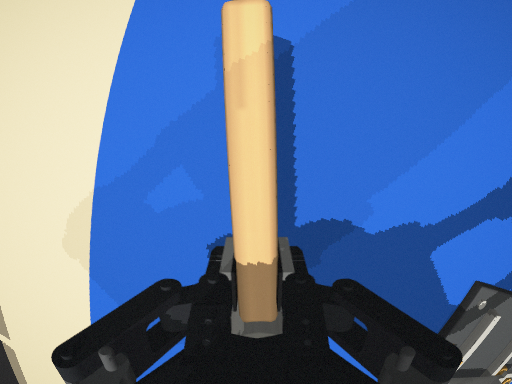

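```bash
python3 - <<'E'
from h import *
c=load('w1.png'); print(plane(c,193,263,.063,1)); print('holder corners',[plane(c,u,v,.014,1).round(4) for u,v in [(91,178),(228,185),(224,325)]])
a=cv2.imread('pics/w1.png')[170:340,80:240]; cv2.imwrite('pics/c.png',cv2.resize(a,None,fx=3.5,fy=3.5,interpolation=cv2.INTER_CUBIC))
E
python3 -m jog '[[0,0,30,0,0],[0,0,70,0,0],[0,0,100,0,0],[10,50,100,-5,0],[20,105,100,-10,0],[30,165,100,-15,0],[40,225,100,-20,0],[50,285,100,-20,0],[57,341,100,-20,0],[57,341,100,-20,0]]'; python3 - <<'E'
from h import *
pose();c=snap('wrist','w4.png');c=snap('scene','s4.png');c=snap('top','t4.png')
a=cv2.imread('pics/s4.png')[140:290,190:350]; cv2.imwrite('pics/s4c.png',cv2.resize(a,None,fx=4,fy=4,interpolation=cv2.INTER_CUBIC))
E
```

```text
[0.59723112 0.00973132 0.063     ]
holder corners [array([ 0.5026, -0.1444,  0.014 ]), array([0.511 , 0.0509, 0.014 ]), array([0.7481, 0.0377, 0.014 ])]
time: 5.3
tool_pos: [0.5642, 0.0043, 0.1459]
tcp_rot: [-1.569, 0.035, -0.034]
wrist_force: [-2.1, -0.4, -4.1]
width: 0.222
t 5.3 tcp [564.2   4.3 145.9] openyaw 87.47 tilt [-0.001  0.001 -1.   ] F [-2.1 -0.4 -4.1] T [-0.08  0.08  0.02] w 19.0
```

View pics/c.png

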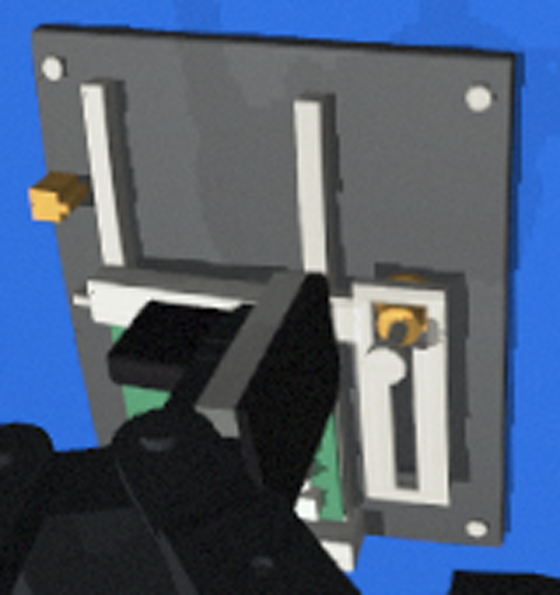

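View pics/w4.png

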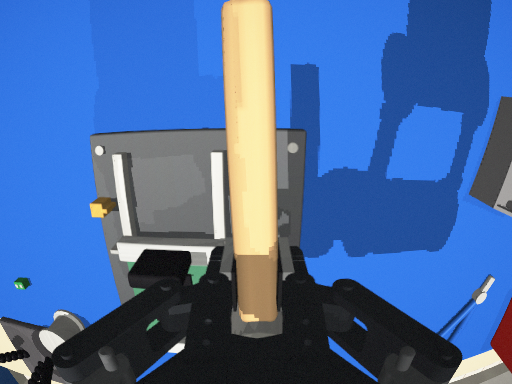

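View pics/s4c.png

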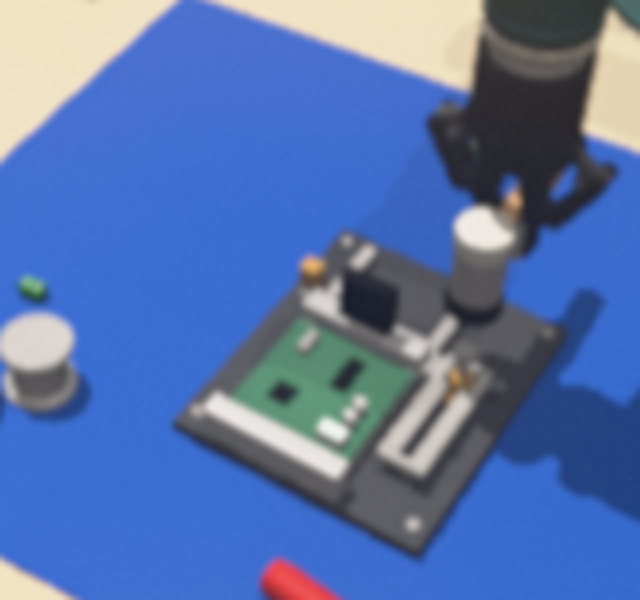

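```bash
python3 - <<'E'
from h import *
pose()
c=load('w1.png'); print('pin w1',plane(c,80+386/3.5,170+367/3.5,.063,1))
s=load('s4.png'); print('head s',plane(s,190+485/4,140+228/4,.178)); print('pin s',plane(s,190+466/4,140+350/4,.063))
t=load('t4.png'); print([ (round(x,1)) for x in proj(t,(.61,0,.178))])
a=cv2.imread('pics/t4.png')[120:220,160:260]; cv2.imwrite('pics/t4c.png',cv2.resize(a,None,fx=6,fy=6,interpolation=cv2.INTER_CUBIC))
E
```

```text
t 5.45 tcp [5.641e+02 1.000e-01 1.458e+02] openyaw 87.2 tilt [-0.001 -0.001 -1.   ] F [-0.5 -0.2 -3.1] T [-0.01  0.12 -0.  ] w 18.9
pin w1 [0.61540653 0.00462466 0.063     ]
head s [0.61156896 0.00381366 0.178     ]
pin s [0.61494241 0.0052539  0.063     ]
[np.float64(187.1), np.float64(166.8)]
```

View pics/t4c.png

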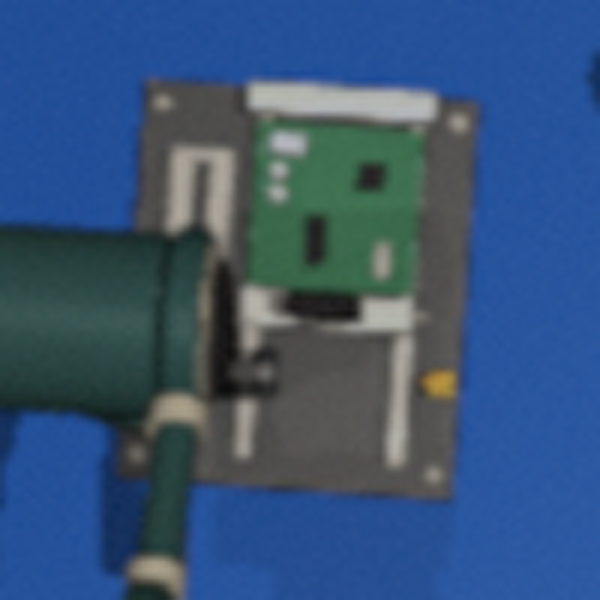

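```bash
python3 -m jog '[[3,3,-15,0,0],[3,3,-30,0,0],[3,3,-36,0,0],[3,3,-39,0,0],[3,3,-42,0,0],[3,3,-45,0,0],[3,3,-47,0,0],[3,3,-49,0,0],[3,3,-51,0,0],[3,3,-51,0,0]]' 120; python3 - <<'E'
from h import *
pose();c=snap('scene','s5.png')
a=cv2.imread('pics/s5.png')[170:290,230:350]; cv2.imwrite('pics/s5c.png',cv2.resize(a,None,fx=5,fy=5,interpolation=cv2.INTER_CUBIC))
E
```

```text
time: 6.7
tool_pos: [0.5678, 0.0033, 0.0959]
tcp_rot: [-1.571, 0.038, -0.039]
wrist_force: [-6.1, -2.4, 6.5]
width: 0.209
t 6.7 tcp [567.8   3.3  95.9] openyaw 87.18 tilt [ 0. -0. -1.] F [-6.1 -2.4  6.5] T [-0.53  0.72 -0.1 ] w 17.8
```

View pics/s5c.png

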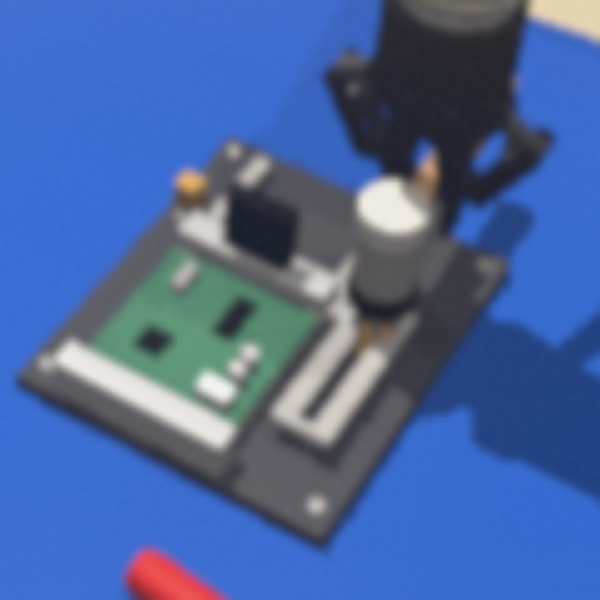

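```bash
python3 -m jog '[[0,0,-1,0,0],[0,0,-2,0,0],[0,0,-3,0,0],[0,0,-4,0,0],[0,0,-4,0,0],[0,0,-4,0,0],[0,0,-4,0,0],[0,0,-4,0,0],[0,0,-4,0,0],[0,0,-4,0,0]]' 120; python3 - <<'E'
from h import *
pose();c=snap('scene','s6.png');pose()
a=cv2.imread('pics/s6.png')[170:290,230:350]; cv2.imwrite('pics/s6c.png',cv2.resize(a,None,fx=5,fy=5,interpolation=cv2.INTER_CUBIC))
snap('wrist','w6.png')
E
```

```text
time: 8.0
tool_pos: [0.5676, 0.0034, 0.0952]
tcp_rot: [-1.571, 0.039, -0.038]
wrist_force: [-17.4, -2.7, 27.9]
width: 0.215
t 8.0 tcp [567.6   3.4  95.2] openyaw 87.19 tilt [-0. -0. -1.] F [-17.4  -2.7  27.9] T [-0.46  2.   -0.08] w 18.4
t 8.05 tcp [567.6   3.4  95.2] openyaw 87.19 tilt [-0. -0. -1.] F [-16.7  -2.7  27.1] T [-0.5   2.06 -0.11] w 18.1
```

View pics/s6c.png

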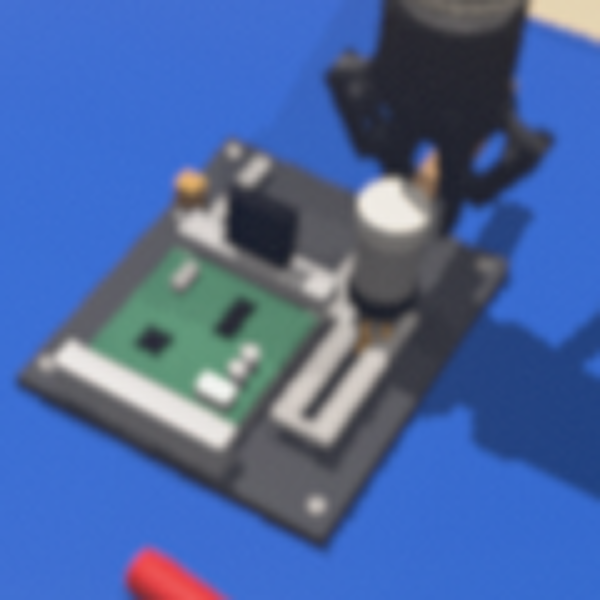

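View pics/w6.png

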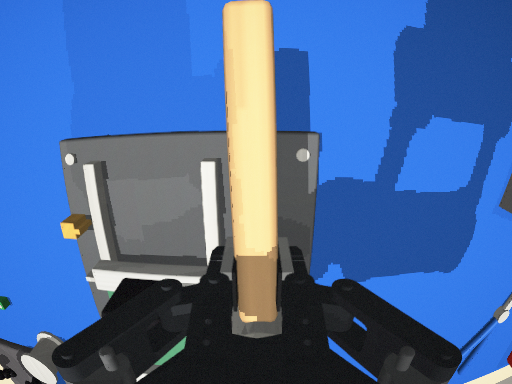

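```bash
python3 -m jog '[[0,0,4,0,0],[0,0,20,0,0],[0,0,55,0,0],[-10,-50,55,5,0],[-20,-105,55,10,0],[-30,-165,55,15,0],[-40,-225,55,20,0],[-50,-285,55,20,0],[-60,-344,55,20,0],[-60,-344,55,20,0]]' 120; python3 - <<'E'
from h import *
pose();c=snap('scene','s7.png');pose()
a=cv2.imread('pics/s7.png')[130:280,190:340]; cv2.imwrite('pics/s7c.png',cv2.resize(a,None,fx=4,fy=4,interpolation=cv2.INTER_CUBIC))
snap('wrist','w7.png')
E
```

```text
time: 9.35
tool_pos: [0.5074, -0.345, 0.1465]
tcp_rot: [-1.561, -0.232, 0.231]
wrist_force: [-0.1, 0.6, -3.3]
width: 0.215
t 9.35 tcp [ 507.4 -345.   146.5] openyaw 106.89 tilt [ 0.002 -0.002 -1.   ] F [-0.1  0.6 -3.3] T [0.03 0.08 0.02] w 18.4
t 9.4 tcp [ 507.5 -342.5  146.1] openyaw 106.97 tilt [ 0.001  0.    -1.   ] F [-0.2  0.6 -3.9] T [0.02 0.14 0.03] w 18.1
```

View pics/s7c.png

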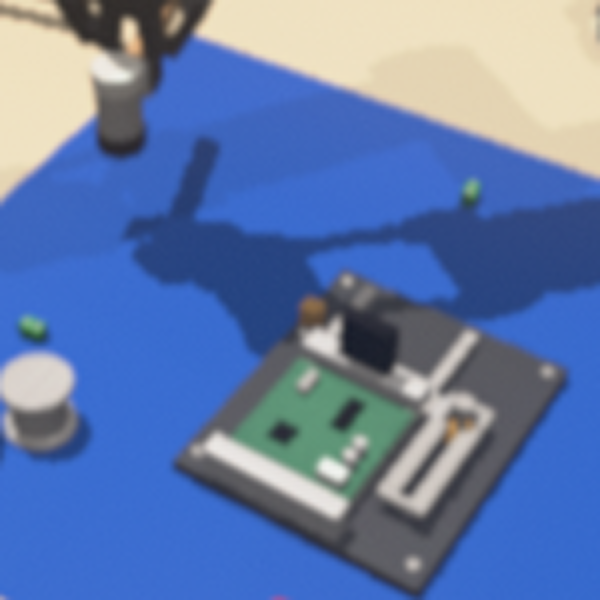

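View pics/w7.png

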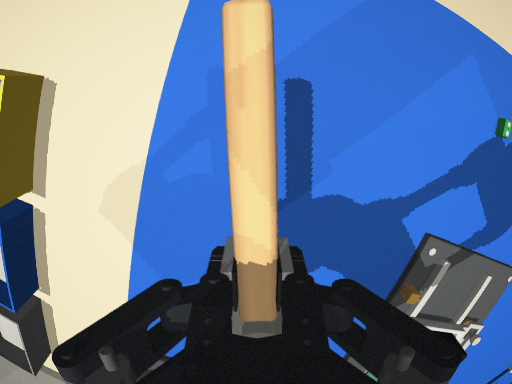

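```bash
python3 -m jog '[[0,0,-30,0,0],[0,0,-60,0,0],[0,0,-80,0,0],[0,0,-90,0,0],[0,0,-95,0,0],[0,0,-98,0,0],[0,0,-99,0,0],[0,0,-100,0,0],[0,0,-100,0,0],[0,0,-100,0,0]]' 120; python3 - <<'E'
from h import *
pose()
E
```

```text
time: 10.7
tool_pos: [0.5081, -0.341, 0.0481]
tcp_rot: [-1.559, -0.236, 0.234]
wrist_force: [-2.8, 2.2, 5.5]
width: 0.212
t 10.7 tcp [ 508.1 -341.    48.1] openyaw 107.17 tilt [ 0.001 -0.001 -1.   ] F [-2.8  2.2  5.5] T [0.41 0.49 0.06] w 18.1
```

```bash
python3 -m jog '[[0,0,0,0,30],[0,0,0,0,50],[0,0,0,0,60],[0,0,0,0,60],[0,0,0,0,60],[0,0,30,0,60],[0,0,80,0,60],[0,0,130,0,60],[0,0,180,0,60],[0,0,200,0,60]]' 60; python3 - <<'E'
from h import *
pose();c=snap('wrist','w8.png')
E
```

```text
time: 11.95
tool_pos: [0.5091, -0.3416, 0.2505]
tcp_rot: [-1.562, -0.239, 0.232]
wrist_force: [0.6, -0.3, -0.6]
width: 0.701
t 11.95 tcp [ 509.1 -341.6  250.5] openyaw 107.18 tilt [ 0.005 -0.004 -1.   ] F [ 0.6 -0.3 -0.6] T [ 0.04 -0.02  0.02] w 59.9
```

View pics/w8.png

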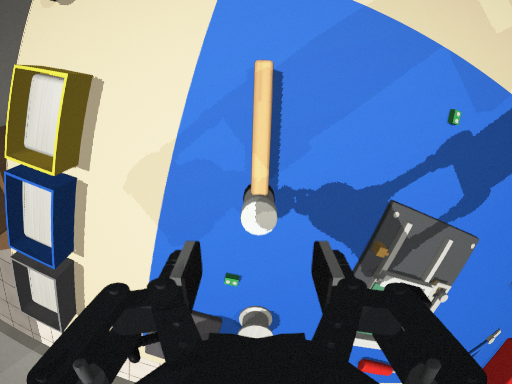

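```bash
python3 -m jog '[[14,38,0,10,60],[28,76,0,20,60],[42,114,0,30,60],[56,152,0,40,60],[70,190,0,50,60],[84,228,0,60,60],[102,266,0,70,60],[102,266,0,70,60],[102,266,0,70,60],[102,266,0,70,60]]' 60; python3 - <<'E'
from h import *
pose();c=snap('wrist','w9.png')
E
```

```text
time: 13.25
tool_pos: [0.5948, 0.0129, 0.2144]
tcp_rot: [-1.611, -0.908, 1.051]
wrist_force: [-0.8, 0.8, 0.0]
width: 0.702
t 13.25 tcp [594.8  12.9 214.4] openyaw 161.04 tilt [ 0.074 -0.25  -0.966] F [-0.8  0.8  0. ] T [0.15 0.03 0.07] w 60.0
```

View pics/w9.png

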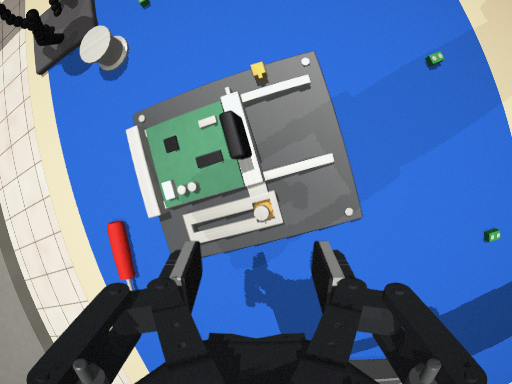

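```bash
python3 - <<'E'
from h import *
s=pose(); print(s['q'].round(3),s['joint_vel'].round(3))
E
```

```text
t 13.3 tcp [594.   14.  213.9] openyaw 161.09 tilt [ 0.073 -0.249 -0.966] F [-2.   1.  -0.5] T [ 0.13  0.05 -0.06] w 59.8
[ 0.121  0.122  1.874 -0.288  1.119 -2.552] [-0.025  0.003 -0.018  0.009  0.027 -0.001]
```

```bash
python3 -m jog '[[0,0,0,-10,60],[0,0,0,-20,60],[0,0,0,-30,60],[0,0,0,-40,60],[0,0,0,-50,60],[0,0,0,-60,60],[0,0,0,-70,60],[0,0,0,-80,60],[0,0,0,-90,60],[0,0,0,-90,60]]'; python3 - <<'E'
from h import *
s=pose(); print(s['q'].round(3)); snap('wrist','w10.png')
a=cv2.imread('pics/w9.png')[50:230,120:370]; cv2.imwrite('pics/w9c.png',cv2.resize(a,None,fx=3.2,fy=3.2,interpolation=cv2.INTER_CUBIC))
E
```

```text
time: 14.55
tool_pos: [0.5961, 0.0112, 0.2161]
tcp_rot: [-1.665, 0.466, -0.089]
wrist_force: [-0.2, -0.1, 0.4]
width: 0.702
t 14.55 tcp [596.1  11.2 216.1] openyaw 70.9 tilt [-0.249 -0.076 -0.966] F [-0.2 -0.1  0.4] T [ 0.06 -0.08 -0.01] w 60.0
[ 0.016  0.302  1.652 -0.072  1.441 -1.186]
```

View pics/w9c.png

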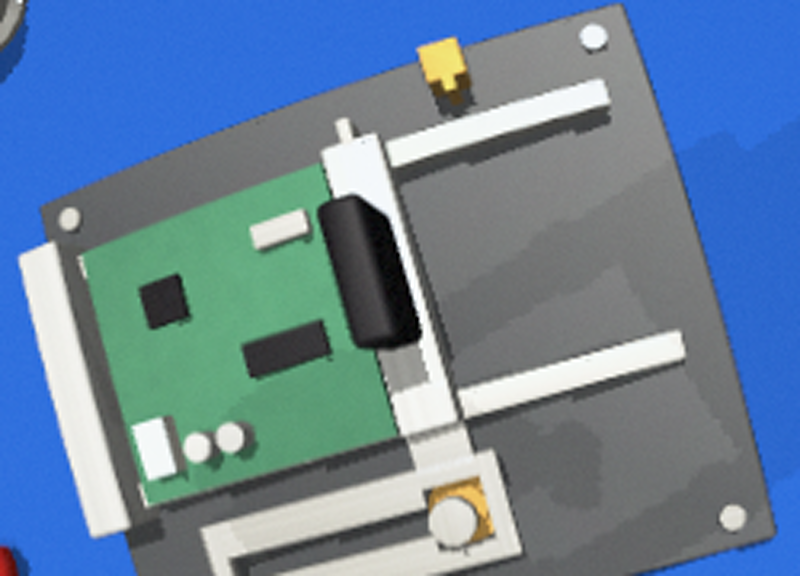

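View pics/w10.png

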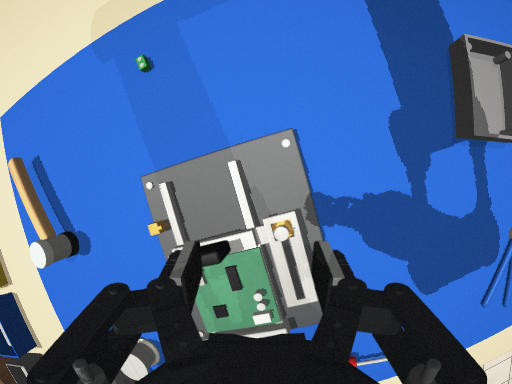

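```bash
python3 - <<'E'
from h import *
c=load('w9.png'); f=lambda x,y,z: plane(c,120+x/3.2,50+y/3.2,z,1)
C1=f(40,207,.014);C2=f(622,5,.014);C3=f(775,537,.014)
print(C1,C2,C3)
for a,b in ((C1,C2),(C2,C3)):
    d=b-a; print(np.hypot(*d[:2]),np.degrees(np.arctan2(d[1],d[0])))
ctr=(C1+C3)/2; d=C2-C1; yaw=np.arctan2(-d[1],-d[0]); print('ctr',ctr,np.degrees(yaw))
def H(p): 
    q=p-ctr; return np.array([np.cos(yaw)*q[0]+np.sin(yaw)*q[1],-np.sin(yaw)*q[0]+np.cos(yaw)*q[1]])*1000
for nm,x,y,z in [('pinhead',452,522,.050),('pinhead_up',452,522,.062),('idx tip hi',344,121,.040),('idx tip lo',344,121,.032),('barBL top',325,152,.043),('barBR top',378,134,.043),('barfar',462,422,.043),('barfar2',400,435,.043),('ptr top blk TL',418,50,.034),('ptr TR',458,40,.034),('ptr BR',467,83,.034),('ptr BL',425,90,.034),('ptr tooth',453,100,.034),('tooth lo',453,100,.026)]:
    p=f(x,y,z); print(nm,p.round(4),H(p).round(1))
o=-c['R'].T@c['t'];print('cam',o,H(o))
E
```

```text
[ 0.74030992 -0.1608039   0.014     ] [ 0.50390586 -0.14790627  0.014     ] [0.51442721 0.04849917 0.014     ]
0.23675562669336117 176.87717823521004
0.1966870504593284 86.93362426460803
ctr [ 0.62736856 -0.05615237  0.014     ] -3.122821764789962
pinhead [0.6154 0.0036 0.05  ] [-15.2  59. ]
pinhead_up [0.6131 0.0022 0.062 ] [-17.4  57.4]
idx tip hi [ 0.6083 -0.1329  0.04  ] [-14.9 -77.7]
idx tip lo [ 0.6096 -0.1356  0.032 ] [-13.4 -80.3]
barBL top [ 0.6172 -0.1242  0.043 ] [ -6.5 -68.5]
barBR top [ 0.5986 -0.1233  0.043 ] [-25.1 -68.6]
barfar [ 0.6032 -0.0252  0.043 ] [-25.8  29.6]
barfar2 [ 0.6237 -0.0276  0.043 ] [-5.2 28.3]
ptr top blk TL [ 0.5774 -0.1495  0.034 ] [-44.8 -95.9]
ptr TR [ 0.5635 -0.1478  0.034 ] [-58.8 -95. ]
ptr BR [ 0.5658 -0.132   0.034 ] [-57.4 -79.1]
ptr BL [ 0.5798 -0.1349  0.034 ] [-43.2 -81.2]
ptr tooth [ 0.5722 -0.128   0.034 ] [-51.2 -74.8]
tooth lo [ 0.5725 -0.1305  0.026 ] [-50.7 -77.2]
cam [ 0.5593712  -0.03258105  0.34388392] [-69.18047687  19.83205605]
```

```bash
python3 -m jog '[[2,-11,0,-9,45],[4,-22,0,-18,45],[6,-33,0,-27,45],[8,-44,0,-36,45],[10,-55,0,-45,45],[12,-66,0,-55,45],[14,-77,0,-65,45],[16,-88,0,-74,45],[16,-88,0,-74,45],[16,-88,0,-74,45]]' 40; python3 - <<'E'
from h import *
s=pose(); print(s['q'].round(3)); M=Ro.from_rotvec(s['tcp_rot']).as_matrix(); print(M.round(3)); c=snap('wrist','w11.png')
E
```

```text
time: 15.85
tool_pos: [0.6118, -0.075, 0.2164]
tcp_rot: [-1.122, 1.462, -1.019]
wrist_force: [0.1, 0.4, -0.4]
width: 0.517
t 15.85 tcp [611.8 -75.  216.4] openyaw -2.85 tilt [-0.142  0.218 -0.966] F [ 0.1  0.4 -0.4] T [-0.12 -0.08 -0.01] w 44.2
[-0.254  0.295  1.661  0.179  1.386 -0.239]
[[-0.081 -0.142  0.987]
 [-0.975  0.218 -0.049]
 [-0.208 -0.966 -0.156]]
```

View pics/w11.png

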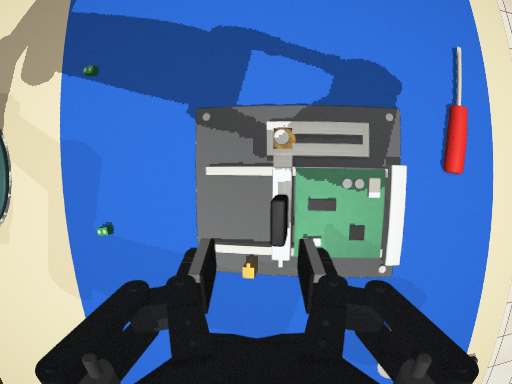

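```bash
python3 -m jog '[[0,-1,-25,0,45],[0,-1,-55,0,45],[0,-1,-80,0,45],[0,-1,-95,0,45],[0,-1,-108,0,45],[0,-1,-118,0,45],[0,-1,-126,0,45],[0,-1,-132,0,45],[0,-1,-136,0,45],[0,-1,-136,0,45]]' 40; python3 - <<'E'
from h import *
s=pose();c=snap('wrist','w12.png')
E
```

```text
time: 17.15
tool_pos: [0.6118, -0.0764, 0.0801]
tcp_rot: [-1.12, 1.465, -1.022]
wrist_force: [0.9, -0.4, 0.3]
width: 0.528
t 17.15 tcp [611.8 -76.4  80.1] openyaw -3.06 tilt [-0.142  0.218 -0.965] F [ 0.9 -0.4  0.3] T [-0.11 -0.1  -0.02] w 45.1
```

View pics/w12.png

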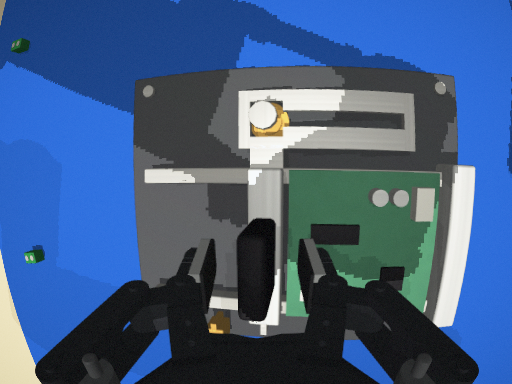

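```bash
python3 -m jog '[[0,0,0,0,30],[0,0,0,0,15],[0,0,0,0,0],[0,0,0,0,0],[0,0,0,0,0],[0,0,0,0,0],[0,0,0,0,0],[0,0,0,0,0],[0,0,0,0,0],[0,0,0,0,0]]' 40; python3 - <<'E'
from h import *
s=pose();c=snap('wrist','w13.png')
E
```

```text
time: 18.45
tool_pos: [0.6117, -0.0765, 0.0809]
tcp_rot: [-1.12, 1.465, -1.021]
wrist_force: [-6.2, 0.3, 4.3]
width: 0.197
t 18.45 tcp [611.7 -76.5  80.9] openyaw -3.05 tilt [-0.142  0.218 -0.966] F [-6.2  0.3  4.3] T [-0.02 -0.2   0.08] w 16.8
```

View pics/w13.png

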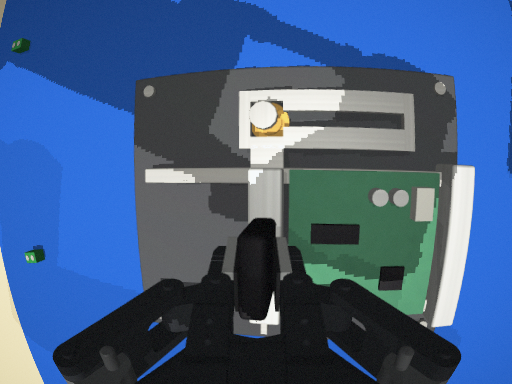

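```bash
python3 -m jog '[[-4,0,0,0,0],[-8,0.4,0,0,0],[-12,0.6,0,0,0],[-16,0.9,0,0,0],[-20,1,0,0,0],[-24,1.3,0,0,0],[-28,1.5,0,0,0],[-32,1.7,0,0,0],[-32,1.7,0,0,0],[-32,1.7,0,0,0]]' 60; python3 - <<'E'
from h import *
s=pose();c=snap('wrist','w14.png');snap('top','t14.png');snap('scene','s14.png')
a=cv2.imread('pics/t14.png')[125:210,170:250]; cv2.imwrite('pics/t14c.png',cv2.resize(a,None,fx=7,fy=7,interpolation=cv2.INTER_CUBIC))
a=cv2.imread('pics/s14.png')[180:290,220:340]; cv2.imwrite('pics/s14c.png',cv2.resize(a,None,fx=6,fy=5.4,interpolation=cv2.INTER_CUBIC))
E
```

```text
time: 19.75
tool_pos: [0.5824, -0.075, 0.081]
tcp_rot: [-1.116, 1.46, -1.026]
wrist_force: [7.4, 0.8, -1.2]
width: 0.186
t 19.75 tcp [582.4 -75.   81. ] openyaw -3.13 tilt [-0.136  0.217 -0.967] F [ 7.4  0.8 -1.2] T [-0.07 -2.68 -0.4 ] w 15.9
```

View pics/w14.png

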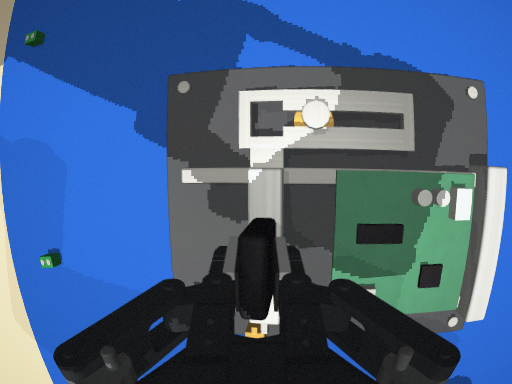

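View pics/t14c.png

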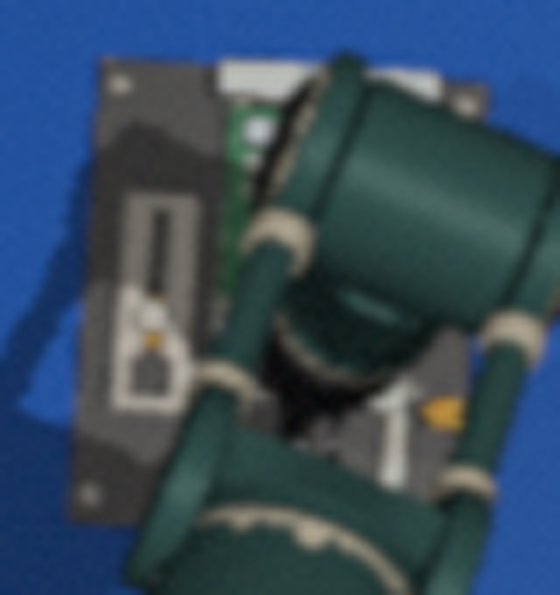

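View pics/s14c.png

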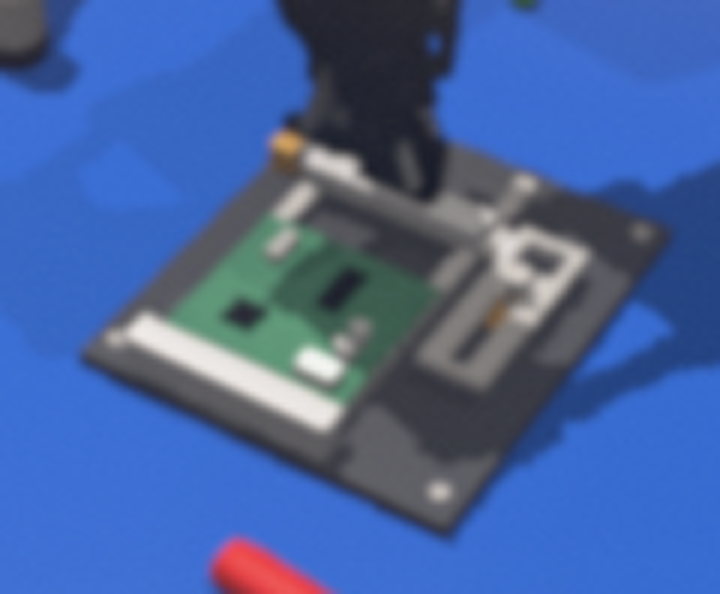

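```bash
python3 - <<'E'
from h import *
a=cv2.imread('pics/w11.png')[230:290,230:310]; cv2.imwrite('pics/w11c.png',cv2.resize(a,None,fx=8,fy=8,interpolation=cv2.INTER_CUBIC))
a=cv2.imread('pics/w10.png')[200:280,130:230]; cv2.imwrite('pics/w10c.png',cv2.resize(a,None,fx=7,fy=7,interpolation=cv2.INTER_CUBIC))
E
python3 -m jog '[[-2,0,0,0,0],[-4,0.2,0,0,0],[-6,0.3,0,0,0],[-7,0.4,0,0,0],[-7,0.4,0,0,0],[-7,0.4,0,0,0],[-7,0.4,0,0,0],[-7,0.4,0,0,0],[-7,0.4,0,0,0],[-7,0.4,0,0,0]]' 60; python3 - <<'E'
from h import *
s=pose();c=snap('wrist','w15.png');snap('scene','s15.png')
a=cv2.imread('pics/w15.png')[280:384,180:340]; cv2.imwrite('pics/w15c.png',cv2.resize(a,None,fx=5,fy=5,interpolation=cv2.INTER_CUBIC))
E
```

```text
time: 21.15
tool_pos: [0.5757, -0.0747, 0.081]
tcp_rot: [-1.116, 1.46, -1.026]
wrist_force: [7.6, 0.7, -1.5]
width: 0.184
t 21.15 tcp [575.7 -74.7  81. ] openyaw -3.14 tilt [-0.135  0.217 -0.967] F [ 7.6  0.7 -1.5] T [-0.09 -2.77 -0.44] w 15.7
```

View pics/w11c.png

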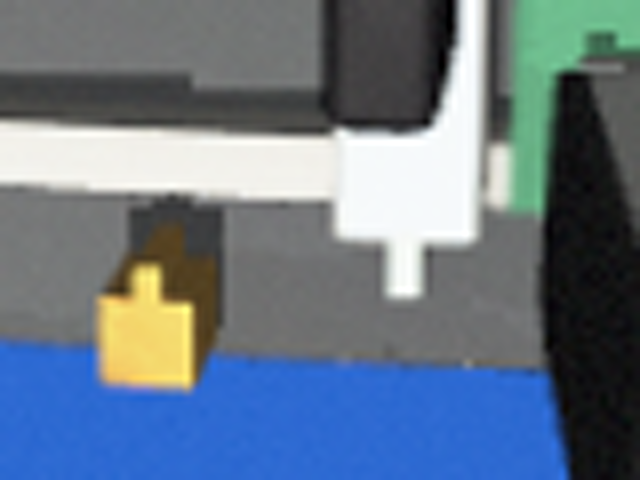

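View pics/w10c.png

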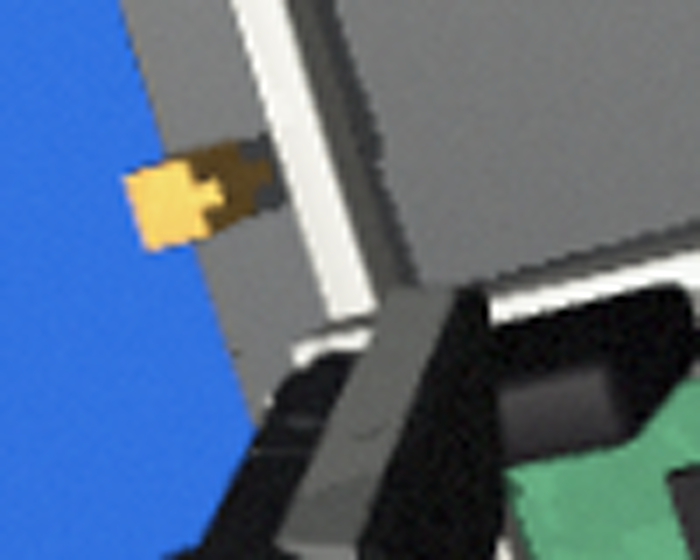

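View pics/w15c.png

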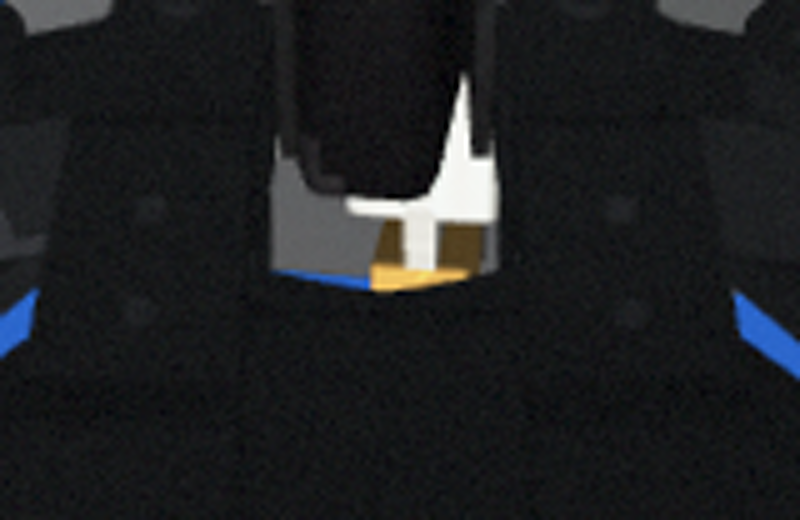

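```bash
python3 - <<'E'
from h import *
yaw=np.radians(-3.1); ctr=np.array([.6274,-.0562,0])
def H(p):
    q=p-ctr; return (np.array([np.cos(yaw)*q[0]+np.sin(yaw)*q[1],-np.sin(yaw)*q[0]+np.cos(yaw)*q[1]])*1000).round(1)
c=load('w11.png'); f=lambda x,y,z: H(plane(c,230+x/8,230+y/8,z,1))
for z in (.030,.034,.039): print('w11 idx',z,f(405,297,z))
print('ptr',f(98,298,.034),f(195,303,.034),f(103,383,.034),f(193,390,.034),'tooth',f(146,264,.034)); print('bar',f(334,238,.043),f(478,240,.043))
c=load('w15.png'); f=lambda x,y,z: H(plane(c,180+x/5,280+y/5,z,1))
for z in (.030,.034,.039): print('w15 idx',z,f(420,267,z))
print('ptr',f(371,268,.034),f(479,268,.034),)
s=pose()
E
```

```text
w11 idx 0.03 [-14.4 -83.6]
w11 idx 0.034 [-14.1 -82.1]
w11 idx 0.039 [-13.7 -80.3]
ptr [-57.5 -84.9] [-43.6 -84.7] [-56.9 -98. ] [-43.8 -98.1] tooth [-50.5 -79.3]
bar [-23.2 -70.8] [ -3.9 -70.2]
w15 idx 0.03 [-51.2 -86.6]
w15 idx 0.034 [-50.7 -84. ]
w15 idx 0.039 [-50.1 -80.7]
ptr [-57.5 -84.8] [-42.5 -83.5]
t 21.25 tcp [575.7 -74.7  81. ] openyaw -3.14 tilt [-0.135  0.217 -0.967] F [ 7.8  1.3 -0.9] T [-0.14 -2.76 -0.41] w 15.6
```

```bash
python3 - <<'E'
from h import *
a=cv2.imread('pics/s15.png')[130:290,190:350]; cv2.imwrite('pics/s15c.png',cv2.resize(a,None,fx=3.7,fy=3.7,interpolation=cv2.INTER_CUBIC))
E
```

```text
(no output)
```

View pics/s15c.png

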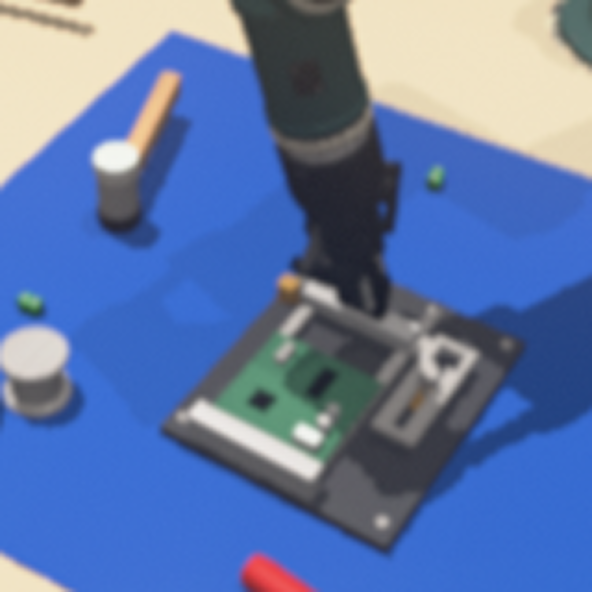

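The picture shows the mallet upright and clear of the holder at about (118,185), the board in place, and the jaw held level with the pointer. I'm handing it in.

```bash
python3 -c "
from h import *
print(bot.finish_job()); pose()"
```

```text
the job is handed in; nothing more can be done
None
the job is handed in; nothing more can be done
```

I knocked the lock pin down with the mallet and stood the mallet back upright where it came from. Then I pulled the jaw out about 36 mm by its black grip and handed the job in at about 21 s, still holding it. No verdict was reported.

**Last checks:**
- **Pin:** down. The mallet met a hard stop of about 30 N at the fully-down height. A later wrist view of the pin head fits 48 mm above the holder's underside, and does not fit the raised height.
- **Jaw:** the last wrist view puts the index finger at holder x of about -50.5 mm and the pointer at about -50.2 mm. A separate view before the pull put the pointer at -50.5 mm. The fingers were on the grip (about 16 mm open), and the wrist force read about 8 N along the slide.
- **Mallet, board and bystanders:** the mallet stands released, clear of the holder. By eye the board and the bystanders in view are where they were.

**What went wrong:** on the way to the jaw I asked for a turn that ran the last joint to its range limit; it read -2.552 against -2.55. The controller stopped it there and left the tool tilted about 15 degrees. Moves only turn about the vertical, so I couldn't easily undo the tilt, and I gripped the jaw that way. The pads therefore sit about 9 degrees off the plate's faces, but the grip held steady.

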